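# Pack the soldering kit tightly into its box

### The arm

A 6-joint arm with a two-finger parallel gripper is mounted at the origin on the work surface. World frame = base frame: x ahead of the robot, y to its left, z up, the work surface at z = 0. Lengths are in mm, angles in rad, forces in N, time in s.
With the tool pointing down it reaches from about 275 to 725 mm from the base axis. Payload 15.9 kg.
Tool frame: the origin (TCP) lies midway between the tips of the shut fingers; the grasp point (between the pads) lies 19 mm behind it; z points along the fingers, y is the line along which they close (so a half turn about z gives the same grasp; the last joint's range is limited). The gripper opens to 85 mm and grips with 20 to 120 N. Pads are 22 mm wide; open, the fingers measure 114 mm over their backs; the gripper's body (76 mm by 85 mm) begins 54 mm behind the grasp point. The pads swing forward as they close: fully open they stand 13 mm farther back than shut.
Start: joints at [-1.315, 0.213, -0.034, 1.323, 0, 1.571], TCP at [126.504, -483.717, 231.306] pointing down, gripper open.
Joint ranges: [-2.98, 2.98], [-0.74, 1.72], [-1.14, 1.35], [-2.1, 2.04], [-1.57, 1.44], [-3.14, 3.14]. Speed limits (rad/s): [1.89, 1.89, 2.39, 2.57, 3.14, 3.14].

### API

Orientations are given as a rotation vector (axis times angle).
In Python, from workcell import ctrl gives the robot as it stands.
- The arm moves only by the shell command python3 -m crank 'ROWS' [OPENING] [FORCE]. ROWS is JSON, a list of rows, each a list of 6 numbers: the shift along the world's x, y, z in mm, then the turn, a rotation vector about the world's x, y, z in rad. In form: [[tx, ty, tz, rx, ry, rz], ...]. A call has exactly 8 rows; each row shifts and turns the commanded pose from where the row before left it; what a row does not reach is not made up. A row lasts 1/10 s, in which the tool goes at most 50 mm and 8.59 degrees, less where a joint would pass 70% of its speed; a pose out of reach is approached as far as the arm can. A call is refused whole if a number of a shift passes 50 or a number of a turn 0.15, either way. A call with a gripper value outside its range is refused whole. OPENING is the opening, from 0 (shut) to 1 (fully open), set as the call begins (- or left out, the last holds). The fingers move at their own pace and stop on an object; FORCE is the grip in N (left out, the last holds). Time passes only in rows, so rows that do not move let the fingers close, or fill a call up. It gives the time, the measured TCP pose, the force, the opening and the grip force at its end, in the units of the state.
- ctrl.observe(): the state, without advancing time (a new reading comes with each control period).
- ctrl.snapshot(name): name is "side" or "top"; returns a dict with "frame" (480x640x3 uint8, blue, green, red), "intrinsics" (3x3 intrinsics, pixels), "k1" (the pictures are not rectified: a ray, as slopes to the right and down, at radius r is drawn at 1 + k1 r^2 times it, then the intrinsics apply), "extrinsics" (4x4, takes a point from world to camera coordinates). Camera axes: x right, y down, z forward; pixel columns grow to the right and rows downward; lengths in mm; the calibration is good to about 2 mm. A picture is of the moment at which its call begins. There is no depth.
- ctrl.sign_off(): hands the job in; it is judged then, once.
The state is a dict: "t": time; "joint_pos": joint angles; "qvel": joint speeds; "joint_torque": joint torques, N m; "position": TCP position; "eef_rot": TCP orientation; "ft_force": force on the tool from outside, world axes, zero at the start; "torque": the same for the moment, N m; "grip_width": opening from 0.0 (shut) to 1.0 (fully open); "gripper_force": force on a finger pad.
Only numpy, scipy, OpenCV 4.12 (cv2) and the standard library are available. Lean on these libraries where they do the work, as an engineer would, in place of code of your own. Each camera call takes 0.05 s, during which the arm holds its last target. There are 200 camera calls.

### The job

Pack the soldering kit: stand the amber jar, the pale firebrick and the green gas canister (now leaning in its metal rest) upright on the floor of the wooden box in one row, in any order, the brick with its broad faces across the row, and keep the jar upright all the way. Slide the red follower firmly up against the row so that all three are packed snug with no play, and let go of everything. Leave the other things on the bench alone.

Things in the scene. Friction and masses are not known exactly. Their poses are not given: they have to be found in the camera images.
- box_in (a point): Centre of the inner floor of the open wooden box, which is fixed to the bench (on the robot's left or right). Inside 176 long (its x) by 70 wide (its y), walls 8 thick, floor 8 thick, rim 52 above this point (60 above the bench). x runs along the row, away from the red follower at the -x end to the plain end wall at +88; z up.
- follower (a joint): Red sliding follower board of the box, m; 0 = fully back, grows as it moves along box +x (up to 0.06); starts at 0 to 0.008. It is 66 wide and 50 tall and its pushing face stands at box x = -76 mm + joint, so the row space is 164 mm - joint. Slides with about 2 N of friction and stays where left. The three packed items take 140 mm, so it ends near 0.024 when snug.
- follower_grip (a point): Point to grip or push on the follower's upright red tab, which overhangs the box's near end wall: tab 30 wide (box y), 12 thick (box x), from 68 to 130 above the bench; this point is 100 above the bench, 36 behind the pushing face. Axes as the box.
- jar: Straight-sided amber glass jar with white lid of the same diameter: 62 diameter, 105 tall (lid the top 30), about 0.3 kg, standing. Origin at the centre of its underside, z up its axis.
- brick: Pale firebrick with dark holes through its broad faces, standing on end: 34 thick (its x) by 64 wide (its y) by 110 tall, about 0.13 kg. Origin at the centre of its underside, z up. It fits in the row only with its x along the box's x (either way round).
- canister: Green gas canister, 44 diameter for 108 then a white cap 34 diameter to 120 in all, about 0.2 kg. Origin at the centre of its underside, z along its axis to the cap. It starts in the rest, leaning 35 degrees from vertical with its cap towards the rest's -x (towards the robot).
- rack: Fixed aluminium rest on a dark base 130 x 90: a square socket 52 inside, 62 outside, 40 deep, its axis leaning 35 degrees from vertical towards the rest's -x, the centre of the socket floor 40 above the bench over the origin. The canister's lowest 40 mm are in the socket; it draws out along its axis. Origin on the bench, z up.
- spool: Bystander: small flat brass spool, diameter 40, 18 high, usually between jar and brick. Leave it.
- bowl: Bystander: black bowl, diameter 90, 35 high, at the back. Leave it.
- tin: Bystander: short aluminium tin with a blue band, diameter 60, 60 high, at the back. Leave it.
- graver: Bystander: screwdriver-like graver, 180 long, lying across in front of the robot. Leave it.
- hammer: Bystander: small hammer lying at the robot's left. Leave it.
- brush: Bystander: brush lying at the robot's right. Leave it.
- anvil: Bystander: square steel bench block 80 x 80 x 22 at the far right. Leave it.
Mind the look-alikes: they are no part of the job. Leave any purple look-alike of the part that bears box_in alone.

How it is judged:
By the outcome, as a careful person would: the job done as asked, in the order asked, and still so for the second after the job is handed in, with the robot touching nothing.
It also fails if it takes over 72 s, if anything falls off the work surface, if the arm or the gripper's body presses on something with over 40 N, if the wrist force passes 120 N, or if a joint passes its speed limit or range.

## Working session

There is one attempt and no reset: what is moved stays moved. The work goes in short steps, Python scripts to look and compute and a shell command to move; the robot and the scene stay as the last step left them, time stands still between calls to the robot, and variables do not carry over. Pictures are saved under pics/ and viewed, at most 10 in all, crops included, and the job is handed in when it is done.

```bash
mkdir -p pics; ls; python3 - <<'E'
from workcell import ctrl
import cv2, pickle
d={}
for n in("side","top"):
    s=ctrl.snapshot(n); cv2.imwrite(f"pics/{n}0.png",s["frame"]); d[n]=s
    print(n,s["intrinsics"].tolist(),s["k1"],s["extrinsics"].round(3).tolist())
pickle.dump(d,open("s0.pkl","wb"))
o=ctrl.observe(); print({k:o[k] for k in("t","position","eef_rot","ft_force","grip_width")})
E
```

```text
pics
side [[597.2481676243547, 0.0, 322.7308633560401], [0.0, 597.2481676243547, 236.96967090266602], [0.0, 0.0, 1.0]] 0.014086358425083592 [[0.976, -0.218, -0.017, -543.401], [-0.16, -0.66, -0.734, 160.569], [0.148, 0.719, -0.679, 1294.213], [0.0, 0.0, 0.0, 1.0]]
top [[515.4858565193622, 0.0, 320.9954519101947], [0.0, 515.4858565193622, 237.43615223188607], [0.0, 0.0, 1.0]] -0.14166909324156088 [[0.0, -1.0, -0.007, -0.647], [-0.998, 0.0, -0.061, 559.826], [0.061, 0.007, -0.998, 1485.019], [0.0, 0.0, 0.0, 1.0]]
{'t': 0.1, 'position': array([ 126.41197687, -483.46319879,  230.86563597]), 'eef_rot': array([-3.11499220e+00, -4.00540192e-01,  2.53166924e-04]), 'ft_force': array([ 0.60415274, -0.34262164,  0.31051849]), 'grip_width': 0.999437552813384}
```

View pics/top0.png

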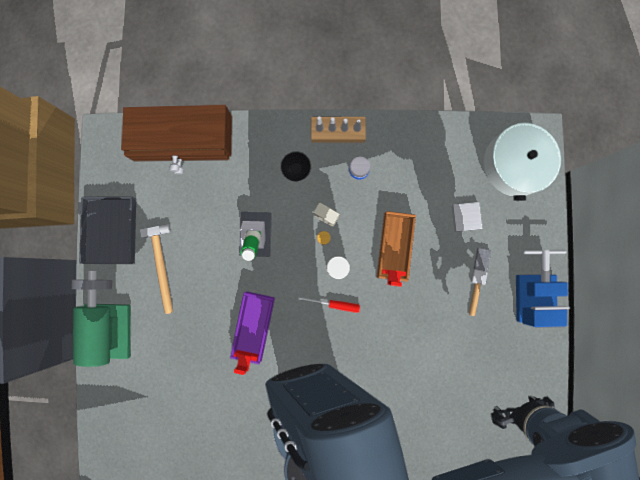

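View pics/side0.png

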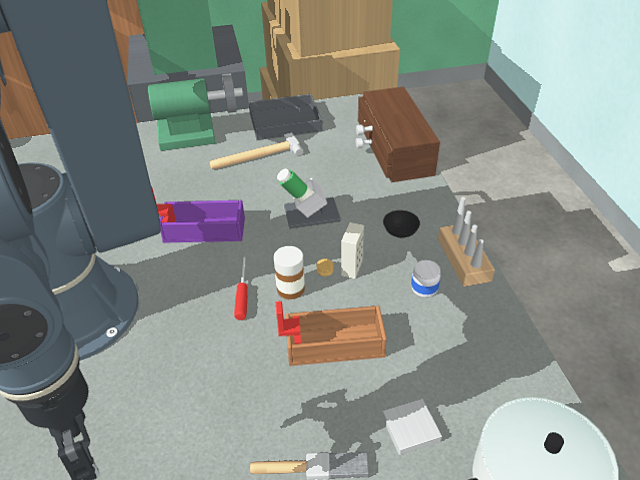

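The top view shows these candidates:
- **Box:** wooden box with a red tab at (396,247), against its purple twin at (252,328). I choose the wooden one.
- **Jar:** white lid at (338,268), against the blue-banded tin at (359,168). I choose (338,268).
- **Brick:** (326,214), against the white anvil block at (468,216). I choose the brick with holes.
- **Canister:** green, in the rest at (250,245), against the green bench machine at (92,335). I choose the one in the rest.

Next is a close crop to check these choices.

```bash
cat > h.py <<'E'
import numpy as np, cv2, pickle
from workcell import ctrl
def snap(n,save=None):
    s=ctrl.snapshot(n)
    if save: cv2.imwrite(f"pics/{save}.png",s["frame"])
    return s
def ray(s,uv):
    uv=np.atleast_2d(np.float64(uv)); K=s["intrinsics"]; k=float(s["k1"])
    d=(uv-[K[0,2],K[1,2]])/[K[0,0],K[1,1]]; x=d.copy()
    for _ in range(20): x=d/(1+k*(x**2).sum(1,keepdims=True))
    E=s["extrinsics"]; R=E[:3,:3]; c=-R.T@E[:3,3]
    return c,np.c_[x,np.ones(len(x))]@R
def plane(s,uv,z):
    c,v=ray(s,uv); return c+v*((z-c[2])/v[:,2:])
def proj(s,P):
    P=np.atleast_2d(P); E=s["extrinsics"]; p=P@E[:3,:3].T+E[:3,3]; x=p[:,:2]/p[:,2:]
    x=x*(1+float(s["k1"])*(x**2).sum(1,keepdims=True)); K=s["intrinsics"]
    return x*[K[0,0],K[1,1]]+[K[0,2],K[1,2]]
def tri(s1,u1,s2,u2):
    c1,v1=ray(s1,u1); c2,v2=ray(s2,u2); v1=v1[0];v2=v2[0]
    A=np.c_[v1,-v2]; t=np.linalg.lstsq(A,c2-c1,rcond=None)[0]
    a=c1+t[0]*v1;b=c2+t[1]*v2; return (a+b)/2,np.linalg.norm(a-b)
def mask(s,lo,hi,roi):
    h=cv2.cvtColor(s["frame"],cv2.COLOR_BGR2HSV); m=cv2.inRange(h,np.array(lo),np.array(hi))
    o=np.zeros_like(m); a,b,c,d=roi; o[b:d,a:c]=m[b:d,a:c]; return o
def big(m):
    c,_=cv2.findContours(m,cv2.RETR_EXTERNAL,cv2.CHAIN_APPROX_NONE); return max(c,key=cv2.contourArea)
E
python3 - <<'E'
import pickle,cv2,numpy as np
d=pickle.load(open("s0.pkl","rb"))
a=cv2.resize(d["top"]["frame"][190:300,225:425],(800,440),interpolation=cv2.INTER_CUBIC)
cv2.imwrite("pics/c1.png",a)
b=cv2.resize(d["side"]["frame"][160:370,265:465],(571,600),interpolation=cv2.INTER_CUBIC)
cv2.imwrite("pics/c2.png",b)
E
```

```text
(no output)
```

View pics/c1.png

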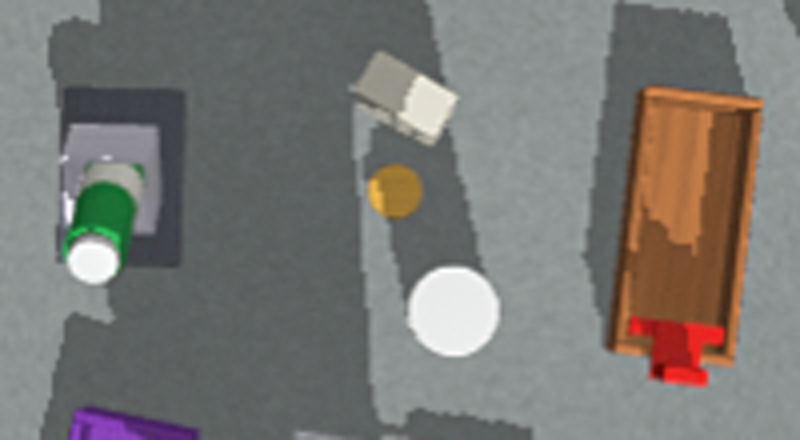

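View pics/c2.png

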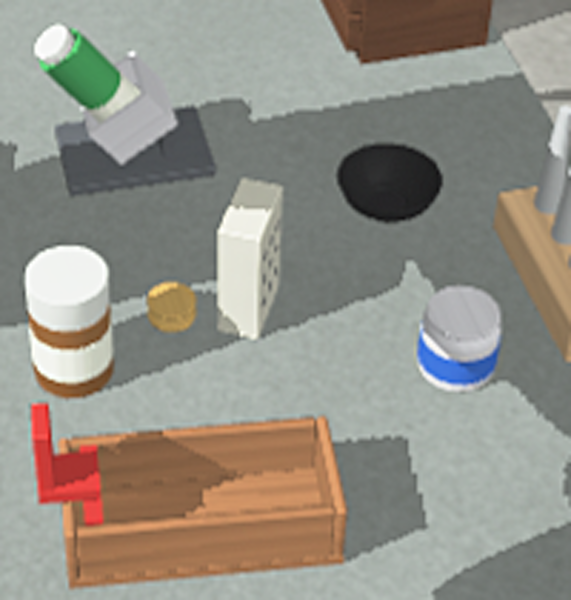

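The crops confirm the picks. Next I measure positions from the crop corners, using pixel refinement and both views.

```bash
python3 - <<'E'
from h import *
d=pickle.load(open("s0.pkl","rb")); T,S=d["top"],d["side"]
np.set_printoptions(precision=1,suppress=True)
print("cams",ray(T,[0,0])[0],ray(S,[0,0])[0])
# box
cnt=big(cv2.morphologyEx(mask(T,(5,80,60),(18,255,255),(370,200,425,290)),cv2.MORPH_CLOSE,np.ones((5,5))))
P=plane(T,cnt[:,0],60)[:,:2].astype(np.float32); r=cv2.minAreaRect(P); print("box mask rect",r)
c=np.array([[642,88],[763,101],[733,366],[610,350]])/4+[225,190]
q=plane(T,c,60); m=q.mean(0); ax=(q[0]+q[1]-q[2]-q[3]); print("box corners",q[:,:2].tolist(),"ctr",m,"yaw",np.degrees(np.arctan2(ax[1],ax[0])),[np.linalg.norm(q[i]-q[(i+1)%4]) for i in range(4)])
c=np.array([[326,418],[346,516],[68,530],[60,437]])/2.857+[265,160]; q=plane(S,c,60); print("box side",q[:,:2].tolist(),q.mean(0))
# red tab
cnt=big(mask(T,(0,150,80),(4,255,255),(375,255,425,295))); print("red bbox",cv2.boundingRect(cnt),plane(T,cnt[:,0],130)[:,0].min())
# jar
for n,s,roi in(("T",T,(322,252,355,285)),("S",S,(270,240,306,263))):
    mk=mask(s,(0,0,190),(180,40,255),roi); cnt=big(mk)
    if n=="T": (u,v),rr=cv2.minEnclosingCircle(cnt); jt=(u,v); print("jar top",u,v,rr,plane(T,jt,105))
c,_=cv2.minEnclosingCircle(big(mask(T,(0,0,190),(180,40,255),(322,252,355,285))))
p=plane(T,c,105)[0]; print("jar lid reproj side",proj(S,p),proj(S,[p[0],p[1],0]))
# brick
c=np.array([[380,50],[460,97],[432,145],[353,92]])/4+[225,190]; q=plane(T,c,110)
print("brick",q[:,:2].tolist(),q.mean(0),[np.linalg.norm(q[i]-q[(i+1)%4]) for i in range(4)])
cs=np.array([[240,180],[283,184],[268,212],[220,205]])/2.857+[265,160]; q=plane(S,cs,110)
print("brick S",q[:,:2].tolist(),q.mean(0),[np.linalg.norm(q[i]-q[(i+1)%4]) for i in range(4)])
# canister: green mask centroid & cap centroids
for n,s,roi in(("T",T,(238,228,266,266)),("S",S,(270,160,325,215))):
    g=cv2.minAreaRect(big(mask(s,(50,100,40),(80,255,255),roi))); w=cv2.minAreaRect(big(mask(s,(0,0,200),(180,40,255),roi))); print(n,"green",g,"cap",w)
# rack base
c=np.array([[65,88],[187,90],[180,267],[57,264]])/4+[225,190]
for z in(0,10,15): q=plane(T,c,z); ax=q[0]+q[1]-q[2]-q[3]; print("rack",z,q.mean(0),np.degrees(np.arctan2(ax[1],ax[0])),[np.linalg.norm(q[i]-q[(i+1)%4]) for i in range(4)])
E
```

```text
cams [ 468.6  -11.2 1516.2] [ 363.9 -942.4  987.7]
box mask rect ((533.7721557617188, -213.4232635498047), (90.56584930419922, 192.09716796875), 82.79299926757812)
box corners [[629.6239811269314, -184.4073302731398], [620.4508812129122, -270.9001229711306], [432.35192801376274, -247.658048934435], [443.89465460763967, -160.46281651655605]] ctr [ 531.6 -215.9   60. ] yaw -7.194130498175552 [np.float64(86.97786471700826), np.float64(189.52944415088405), np.float64(87.95591562611875), np.float64(187.26644779123922)]
box side [[632.6510959668745, -189.7650882872672], [621.1364582172866, -275.5393437514499], [436.9720725703192, -243.8881526377403], [445.7331941994786, -163.1911466091667]] [ 534.1 -218.1   60. ]
red bbox (382, 269, 24, 18) 422.0902957280686
jar top 337.9036560058594 267.64678955078125 11.407735824584961 [[471.7 -47.5 105. ]]
jar lid reproj side [[287.4 255.7]] [[290.1 289.3]]
brick [[650.2885505893732, 1.4119239538836972], [617.8276100575276, -53.423819037472946], [584.8263908881452, -34.185090017226734], [621.3066921697673, 19.914464684864832]] [618.6 -16.6 110. ] [np.fl
[... 584 characters left out ...]

S green ((293.5, 185.00001525878906), (26.16295051574707, 17.67766761779785), 45.0) cap ((283.2000427246094, 174.90000915527344), (10.600000381469727, 14.0), 36.869895935058594)
rack 0 [570.3 193.1   0. ] -1.9783008902011243 [np.float64(90.99452906600959), np.float64(131.10234794663833), np.float64(91.2948924120149), np.float64(130.72878489755115)]
rack 10 [569.7 191.7  10. ] -1.9783008902011396 [np.float64(90.39439864136608), np.float64(130.23769697748057), np.float64(90.69278102011728), np.float64(129.86659766498926)]
rack 15 [569.3 191.1  15. ] -1.9783008902011143 [np.float64(90.09433342904431), np.float64(129.8053714929018), np.float64(90.39172532416843), np.float64(129.43550404870825)]
```

```bash
python3 - <<'E'
from h import *
d=pickle.load(open("s0.pkl","rb")); T,S=d["top"],d["side"]
np.set_printoptions(precision=1,suppress=True)
def edges(s,roi,c0,yaw):
    m=mask(s,(5,80,60),(18,255,255),roi)|mask(s,(0,150,80),(4,255,255),roi)
    m=cv2.morphologyEx(m,cv2.MORPH_CLOSE,np.ones((5,5))); P=plane(s,big(m)[:,0],60)[:,:2]
    a=np.radians(yaw); L=(P-c0)@np.array([[np.cos(a),-np.sin(a)],[np.sin(a),np.cos(a)]])
    for nm,k,v in(("-y",1,-43),("+y",1,43),("+x",0,96),("-x",0,-96)):
        o=1-k; sel=L[(abs(L[:,k]-v)<9)&(abs(L[:,o])<(85 if k else 35))]
        if len(sel)>8:
            p=np.polyfit(sel[:,o],sel[:,k],1); r=abs(np.polyval(p,sel[:,o])-sel[:,k]); g=r<np.percentile(r,80); p=np.polyfit(sel[g,o],sel[g,k],1)
            print(nm,"off",p[1]-v,"slope deg",np.degrees(np.arctan(p[0])),len(sel),r.std())
c0=np.array([533,-216.5])
print("top");edges(T,(370,200,425,290),c0,-7.4); print("side");edges(S,(280,300,390,366),c0,-7.4)
o=np.array([569.7,191.7,0]);a=np.radians(-2); ex=np.array([np.cos(a),np.sin(a),0]); u=-np.sin(np.radians(35))*ex+[0,0,np.cos(np.radians(35))]
for L in(110,120): p=o+[0,0,40]+L*u; print(L,p,proj(T,p),proj(S,p))
c=o+[0,0,40]+90*u; print("grasp90",c,"tcp",c-19*u)
print(tri(T,[248.25,254.75],S,[283.9,175.4]))
# brick model corners reproj in side
b=np.array([619.4,-17.4]);t=np.radians(-30.6);X=np.array([np.cos(t),np.sin(t)]);Y=np.array([-X[1],X[0]])
for z in(110,0): print([ (proj(S,np.r_[b+i*17*X+j*32*Y,z])[0]-[265,160])*2.857 for i,j in((1,1),(1,-1),(-1,-1),(-1,1))])
E
```

```text
top
-y off 2.335534170922976 slope deg 0.34700380463719455 59 0.4178294501558067
+y off 3.928312926090122 slope deg 0.0637686781639577 59 0.4164516866006228
+x off -0.8757719394024974 slope deg -0.718849948659042 25 0.41988320310788146
-x off -0.08408409541726769 slope deg 1.446271388836413 17 1.7413154631111438
side
+y off -2.7821649836861226 slope deg 0.23950540712192378 83 0.38531174483290154
+x off -1.1287040172288556 slope deg -0.8631117329753384 28 0.2940646682241899
-x off -3.2048057098561173 slope deg -9.356777798297525 13 1.3328541713329918
110 [506.6 193.9 130.1] [[248.6 254.6]] [[283.4 176.4]]
120 [500.9 194.1 138.3] [[248.1 256.6]] [[280.8 173.9]]
grasp90 [518.1 193.5 113.7] tcp [529.  193.1  98.2]
(array([507. , 194.4, 132.5]), np.float64(1.8654174245391424))
[array([280.3, 187.2]), array([257.8, 241.8]), array([214.1, 232.7]), array([237.9, 178.7])]
[array([276.4, 287.9]), array([255. , 342.8]), array([213.8, 333.6]), array([236.3, 279.3])]
```

```bash
cat > st.py <<'E'
from workcell import ctrl
from scipy.spatial.transform import Rotation as R
import numpy as np
np.set_printoptions(precision=3,suppress=True)
o=ctrl.observe();M=R.from_rotvec(o["eef_rot"]).as_matrix()
print("t",o["t"],"p",o["position"],"yawy",np.degrees(np.arctan2(M[1,1],M[0,1])),"z",M[:,2],"x",M[:,0],"j",o["joint_pos"],"f",o["ft_force"],"w",o["grip_width"],o["gripper_force"])
E
python3 -m crank '[[31,29,0,0,0,0.147],[31,29,0,0,0,0.147],[31,29,0,0,0,0.147],[31,29,0,0,0,0.147],[31,29,0,0,0,0.147],[31,29,0,0,0,0.147],[31,29,0,0,0,0.147],[31,29,0,0,0,0.147]]' 1 40; python3 st.py
```

```text
t: 0.9
position: [375.4, -250.2, 231.2]
eef_rot: [-2.364, -2.069, 0.0]
ft_force: [1.0, -1.0, 0.4]
grip_width: 1.0
gripper_force: 0.0
t 0.9 p [ 375.381 -250.208  231.203] yawy -7.617743829801264 z [-0.  0. -1.] x [0.133 0.991 0.   ] j [-0.588  0.113 -0.155  1.304 -0.     1.116] f [ 0.994 -1.016  0.431] w 0.9999289899852034 0.0
```

```bash
python3 -m crank '[[30.5,29.1,0,0,0,0.146],[30.5,29.1,0,0,0,0.146],[30.5,29.1,0,0,0,0.146],[30.5,29.1,0,0,0,0.146],[30.5,29.1,0,0,0,0.146],[30.5,29.1,0,0,0,0.146],[30.5,29.1,0,0,0,0.146],[30.5,29.1,0,0,0,0.146]]'; python3 -m crank '[[0,0,-25,0,0,0],[0,0,-25,0,0,0],[0,0,-25,0,0,0],[0,0,-15,0,0,0],[0,0,0,0,0,0],[0,0,0,0,0,0],[0,0,0,0,0,0],[0,0,0,0,0,0]]'; python3 st.py; python3 - <<'E'
from h import *
a=snap("side")["frame"][130:300,260:440]; cv2.imwrite("pics/a1.png",cv2.resize(a,(635,600),interpolation=cv2.INTER_CUBIC))
E
```

```text
t: 1.7
position: [619.4, -17.4, 230.9]
eef_rot: [-0.831, -3.029, 0.0]
ft_force: [0.5, -0.1, 1.1]
grip_width: 1.002
gripper_force: 0.0
t: 2.5
position: [619.0, -19.0, 142.3]
eef_rot: [0.84, 3.026, 0.001]
ft_force: [0.5, -0.7, 0.7]
grip_width: 1.002
gripper_force: 0.0
t 2.5 p [619.044 -18.983 142.318] yawy 58.95173028066201 z [ 0.001 -0.    -1.   ] x [-0.857  0.516 -0.001] j [-0.031  0.487  0.129  1.212 -0.     0.511] f [ 0.459 -0.656  0.733] w 1.0021939122719161 0.0
```

View pics/a1.png

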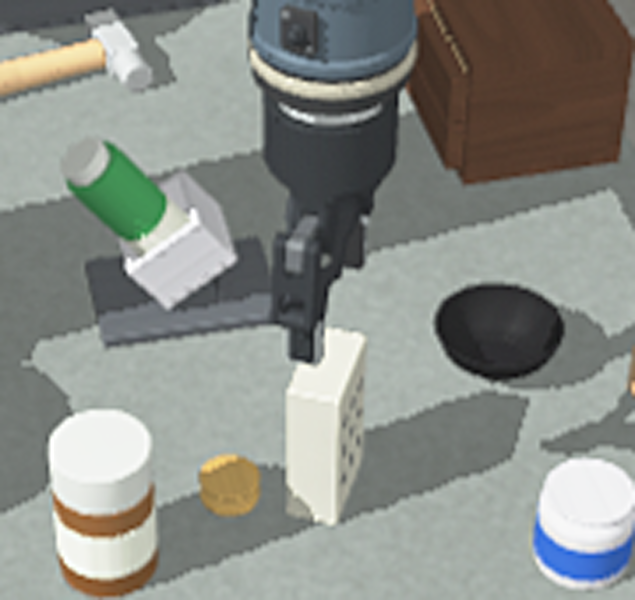

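The finger at crop (305,360) sits over the near end of the brick (crop 313,370), so the gripper is lined up. I descend and close.

```bash
python3 -m crank '[[0,1,-20,0,0,0],[0,0.5,-20,0,0,0],[0,0,-20,0,0,0],[0,0,-19,0,0,0],[0,0,0,0,0,0],[0,0,0,0,0,0],[0,0,0,0,0,0],[0,0,0,0,0,0]]' && python3 st.py && python3 -m crank '[[0,0,0,0,0,0],[0,0,0,0,0,0],[0,0,0,0,0,0],[0,0,0,0,0,0],[0,0,0,0,0,0],[0,0,0,0,0,0],[0,0,0,0,0,0],[0,0,0,0,0,0]]' 0 40;  python3 st.py
```

```text
t: 3.35
position: [619.2, -17.4, 63.5]
eef_rot: [0.84, 3.025, 0.001]
ft_force: [0.3, -0.4, 0.1]
grip_width: 1.001
gripper_force: 0.0
t 3.35 p [619.24  -17.449  63.519] yawy 58.95737822683207 z [ 0.002 -0.    -1.   ] x [-0.857  0.516 -0.002] j [-0.028  0.533 -0.003  1.034 -0.     0.514] f [ 0.306 -0.351  0.15 ] w 1.0012307537399294 0.0
t: 4.15
position: [619.1, -17.2, 63.0]
eef_rot: [0.84, 3.026, 0.001]
ft_force: [0.5, 1.8, 5.5]
grip_width: 0.75
gripper_force: 42.7
t 4.15 p [619.098 -17.22   63.033] yawy 58.96474080917037 z [ 0.001  0.    -1.   ] x [-0.857  0.516 -0.001] j [-0.028  0.533 -0.003  1.033  0.     0.514] f [0.534 1.834 5.522] w 0.749963859953731 42.65746235847473
```

```bash
python3 -m crank '[[0,0,15,0,0,0],[0,0,30,0,0,0],[0,0,30,0,0,0],[0,0,25,0,0,0.1],[0,-35,0,0,0,0.1],[-4,-43,0,0,0,0.1],[-5,-43,0,0,0,0.118],[-4,-43,0,0,0,0]]' && python3 -m crank '[[-4,-34,0,0,0,0],[-1,-10,0,0,0,0],[0,0,0,0,0,0],[0,0,0,0,0,0],[0,0,0,0,0,0],[0,0,0,0,0,0],[0,0,0,0,0,0],[0,0,0,0,0,0]]' && python3 st.py; python3 - <<'E'
from h import *
s=snap("side");t=snap("top"); pickle.dump((s,t),open("s1.pkl","wb"))
a=cv2.resize(s["frame"][180:380,270:450],(540,600),interpolation=cv2.INTER_CUBIC); cv2.imwrite("pics/a2.png",a)
E
```

```text
t: 4.95
position: [605.0, -182.9, 162.4]
eef_rot: [-0.187, -3.136, 0.0]
ft_force: [0.8, -0.0, -1.5]
grip_width: 0.749
gripper_force: 44.1
t: 5.75
position: [600.6, -224.9, 162.4]
eef_rot: [0.193, 3.136, -0.0]
ft_force: [-0.1, 0.2, -1.6]
grip_width: 0.75
gripper_force: 44.2
t 5.75 p [ 600.635 -224.919  162.369] yawy 82.94390778319432 z [ 0. -0. -1.] x [-0.992  0.123 -0.   ] j [-0.358  0.529  0.248  1.29   0.    -0.235] f [-0.091  0.156 -1.551] w 0.7498154596062891 44.18553650379181
```

View pics/a2.png

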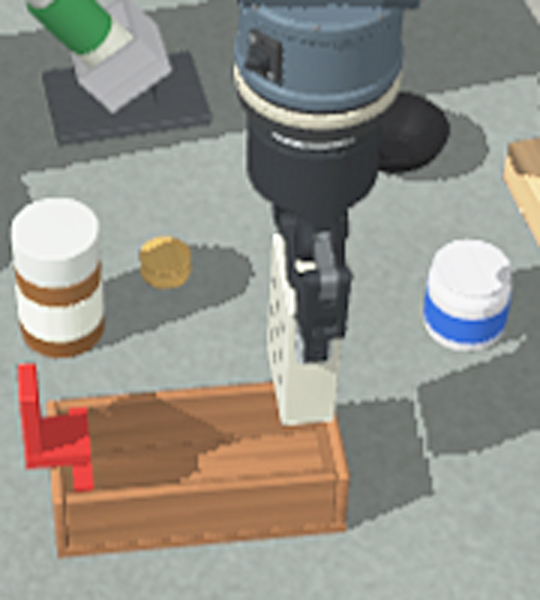

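```bash
python3 - <<'E'
from h import *
s,t=pickle.load(open("s1.pkl","rb")); np.set_printoptions(precision=1,suppress=True)
a=np.radians(-7.1);ex=np.array([np.cos(a),np.sin(a)]);ey=np.array([-ex[1],ex[0]]);c=np.array([533,-217])
f=lambda P:np.c_[(P[:,:2]-c)@ex,(P[:,:2]-c)@ey]
px=lambda L:np.array(L)/3+[270,180]
m=mask(s,(15,5,120),(40,80,255),(355,255,385,325)); b=big(m)[:,0]; print("bottom row",b[:,1].max(),b[:,0].min(),b[:,0].max(), (b[b[:,1].argmax()]-[270,180])*3)
print("brick bottom near",f(plane(s,px([[284,424],[336,418]]),99.5)))
print("tool in box",f(np.array([[600.6,-224.9,0]])))
print("outer rim side (+x+y),(+x-y)",f(plane(s,px([[326,385],[347,482]]),60)))
# floor corner/inner rim edges top view
m=mask(t,(5,80,60),(18,255,255),(370,200,425,290))
cv2.imwrite("pics/a3.png",cv2.resize(t["frame"][195:295,360:440],(480,600),interpolation=cv2.INTER_CUBIC))
E
```

```text
bottom row 321 359 383 [282 423]
brick bottom near [[ 54.8 -27.7]
 [ 88.3 -26.4]]
tool in box [[68.1  0.5]]
outer rim side (+x+y),(+x-y) [[ 93.8  34.2]
 [ 93.8 -47.2]]
```

View pics/a3.png

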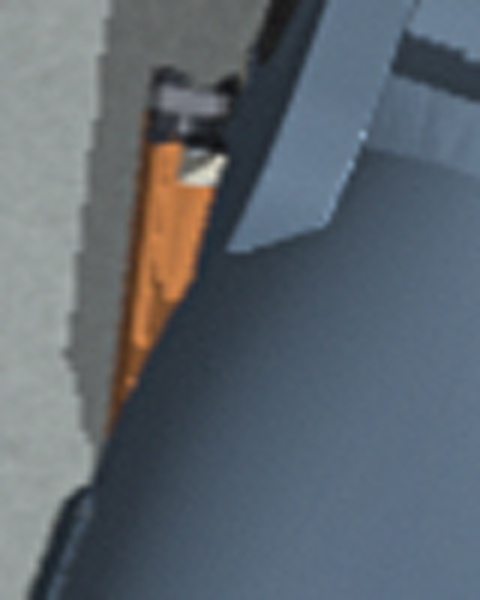

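```bash
python3 - <<'E'
from h import *
s,t=pickle.load(open("s1.pkl","rb")); np.set_printoptions(precision=1,suppress=True)
a=np.radians(-7.1);ex=np.array([np.cos(a),np.sin(a)]);ey=np.array([-ex[1],ex[0]]);c=np.array([533,-217])
f=lambda P:np.c_[(P[:,:2]-c)@ex,(P[:,:2]-c)@ey]
W=lambda x,y,z:np.r_[c+x*ex+y*ey,z]
# predicted rows vs profile along columns through wall
for x in(-20,30,60):
    for y,z in((43,60),(35,60),(-35,60),(-43,60),(-43,0)): print(x,y,z,proj(s,W(x,y,z))[0],end=" ")
    u=int(round(proj(s,W(x,-40,60))[0,0])); print("\ncol",u,[(r,*s["frame"][r,u].tolist()) for r in range(305,364)if r<318 or r>332])
E
python3 - <<'E'
import cv2,pickle
s,t=pickle.load(open("s1.pkl","rb"))
cv2.imwrite("pics/a4.png",cv2.resize(s["frame"][285:375,280:400],(800,600),interpolation=cv2.INTER_NEAREST))
E
```

```text
-20 43 60 [322.2 309.7] -20 35 60 [322.6 312.8] -20 -35 60 [326.  340.7] -20 -43 60 [326.5 344.1] -20 -43 0 [326.9 362.6] 
col 326 [(305, 175, 181, 173), (306, 173, 179, 172), (307, 174, 181, 172), (308, 180, 186, 173), (309, 153, 160, 155), (310, 103, 134, 179), (311, 99, 147, 216), (312, 96, 139, 200), (313, 83, 118, 165), (314, 69, 98, 135), (315, 65, 90, 124), (316, 68, 94, 130), (317, 69, 98, 135), (333, 71, 101, 140), (334, 72, 103, 143), (335, 71, 101, 141), (336, 71, 100, 139), (337, 70, 100, 139), (338, 72, 102, 141), (339, 70, 99, 138), (340, 63, 89, 122), (341, 82, 119, 165), (342, 105, 152, 215), (343, 106, 153, 218), (344, 91, 129, 183), (345, 74, 105, 145), (346, 76, 109, 152), (347, 79, 111, 156), (348, 79, 113, 158), (349, 84, 118, 165), (350, 84, 119, 167), (351, 82, 116, 164), (352, 80, 114, 159), (353, 78, 112, 157), (354, 77, 111, 154), (355, 79, 114, 160), (356, 82, 117, 166), (357, 82, 118, 164), (358, 82, 118, 163), (359, 78, 111, 155), (360, 75, 109, 153), (361, 71, 110, 161), (362, 116, 137, 165), (363, 164, 173, 168)]
30 43 60 [346.8 307.6] 30 35 60 [347.3 3
[... 1396 characters left out ...]
6, 189, 207, 207), (317, 189, 207, 206), (333, 101, 147, 207), (334, 102, 147, 208), (335, 101, 144, 203), (336, 98, 142, 200), (337, 88, 127, 179), (338, 85, 123, 173), (339, 102, 149, 209), (340, 98, 142, 199), (341, 81, 115, 162), (342, 79, 111, 155), (343, 80, 113, 158), (344, 83, 119, 166), (345, 86, 122, 171), (346, 86, 121, 170), (347, 82, 116, 163), (348, 79, 112, 157), (349, 79, 114, 160), (350, 81, 115, 162), (351, 82, 119, 165), (352, 82, 119, 166), (353, 81, 117, 164), (354, 81, 117, 165), (355, 81, 116, 163), (356, 78, 112, 158), (357, 72, 107, 157), (358, 97, 124, 161), (359, 154, 165, 169), (360, 179, 183, 172), (361, 170, 177, 167), (362, 168, 176, 167), (363, 174, 181, 172)]
```

View pics/a4.png

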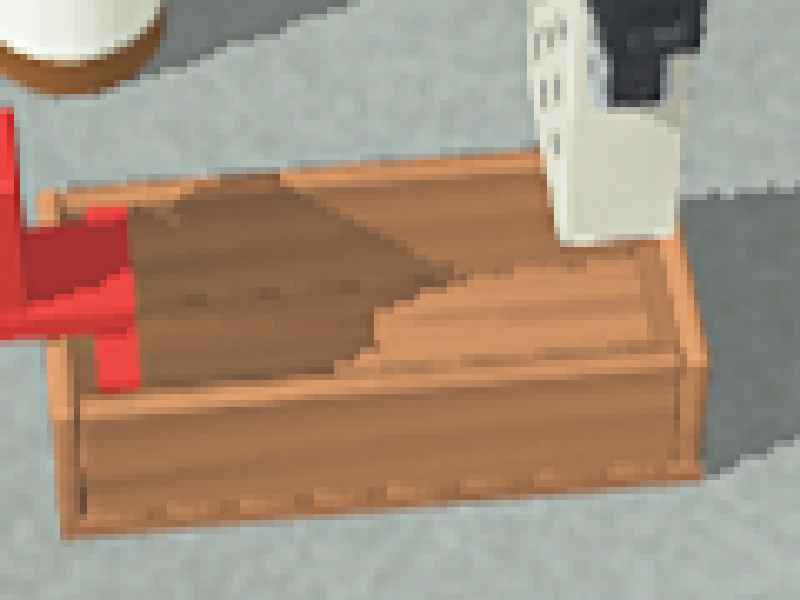

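```bash
python3 -m crank '[[-2,-0.5,-15,0,0,0],[-2,-0.5,-13,0,0,0],[0,0,-7,0,0,0],[0,0,0,0,0,0],[0,0,0,0,0,0],[0,0,0,0,0,0],[0,0,0,0,0,0],[0,0,0,0,0,0]]' && python3 st.py; python3 - <<'E'
from h import *
s=snap("side");pickle.dump(s,open("s2.pkl","wb"));np.set_printoptions(precision=1,suppress=True)
a=np.radians(-7.1);ex=np.array([np.cos(a),np.sin(a)]);ey=np.array([-ex[1],ex[0]]);c=np.array([533,-217])
W=lambda x,y,z:np.r_[c+x*ex+y*ey,z]
h=cv2.cvtColor(s["frame"],cv2.COLOR_BGR2HSV)
m=cv2.inRange(h,np.array((15,5,120)),np.array((45,70,255)))
for u in range(362,384,3): # last brick row in the column
    r=[v for v in range(310,345) if m[v,u]]; print(u,max(r) if r else None,end="; ")
v=325
for v in (318,322,326): r=[u for u in range(355,392) if m[v,u]]; print("row",v,r[0] if r else 0,r[-1] if r else 0)
from workcell import ctrl
p=ctrl.observe()["position"]; zb=p[2]-63
b=(p[:2]-c)@np.c_[ex,ey]; print("tool box",b)
for i,j in((-17,-32),(17,-32),(17,32)): print(proj(s,W(b[0]+i,b[1]+j,zb)))
print(proj(s,W(96,-43,60)),proj(s,W(96,43,60)),proj(s,W(-96,-43,60)))
E
```

```text
t: 6.65
position: [596.7, -226.5, 127.7]
eef_rot: [0.194, 3.135, -0.0]
ft_force: [0.0, 0.6, -1.5]
grip_width: 0.752
gripper_force: 44.1
t 6.65 p [ 596.702 -226.487  127.666] yawy 82.90789092583681 z [ 0. -0. -1.] x [-0.992  0.123 -0.001] j [-0.363  0.534  0.167  1.204 -0.    -0.239] f [ 0.039  0.553 -1.501] w 0.7515486830705437 44.142093658447266
362 333; 365 333; 368 333; 371 332; 374 332; 377 332; 380 312; 383 323; row 318 359 379
row 322 360 383
row 326 360 379
tool box [64.4 -1.5]
[[360.7 335.6]]
[[378.2 334.1]]
[[373.  308.8]]
[[386.4 338.8]] [[379.  304.9]] [[286.8 347.6]]
```

```bash
python3 -m crank '[[0,0.5,-3,0,0,0],[0,0,-3,0,0,0],[0,0,-3,0,0,0],[0,0,-3,0,0,0],[0,0,-3,0,0,0],[0,0,-3,0,0,0],[0,0,-3,0,0,0],[0,0,0,0,0,0]]' && python3 st.py
```

```text
t: 7.5
position: [596.3, -225.9, 105.8]
eef_rot: [-0.194, -3.135, -0.0]
ft_force: [-0.3, -0.1, -1.2]
grip_width: 0.747
gripper_force: 44.1
t 7.5 p [ 596.259 -225.85   105.787] yawy 82.90502258610722 z [-0.001  0.    -1.   ] x [-0.992  0.124  0.001] j [-0.362  0.544  0.128  1.155 -0.    -0.238] f [-0.33  -0.102 -1.204] w 0.7474189306673145 44.14045751094818
```

```bash
python3 -m crank '[[0,0,-6,0,0,0],[0,0,-6,0,0,0],[0,0,-6,0,0,0],[0,0,-5,0,0,0],[0,0,-4,0,0,0],[0,0,-3,0,0,0],[0,0,-2,0,0,0],[0,0,0,0,0,0]]' && python3 st.py
```

```text
t: 8.3
position: [596.4, -225.9, 74.1]
eef_rot: [-0.194, -3.135, -0.0]
ft_force: [0.1, -0.4, -1.5]
grip_width: 0.75
gripper_force: 44.1
t 8.3 p [ 596.409 -225.871   74.087] yawy 82.90673479223844 z [-0.  0. -1.] x [-0.992  0.123  0.   ] j [-0.362  0.563  0.077  1.085  0.    -0.238] f [ 0.079 -0.351 -1.502] w 0.7496800759865042 44.14956271648407
```

```bash
python3 -m crank '[[2,-0.2,0,0,0,0],[2,-0.2,0,0,0,0],[0,0,-1,0,0,0],[0,0,-1,0,0,0],[0,0,-1,0,0,0],[0,0,0,0,0,0],[0,0,0,0,0,0],[0,0,0,0,0,0]]' && python3 st.py
```

```text
t: 9.1
position: [600.5, -226.3, 71.3]
eef_rot: [-0.194, -3.136, -0.0]
ft_force: [-0.7, 0.6, -0.5]
grip_width: 0.75
gripper_force: 44.1
t 9.1 p [ 600.466 -226.309   71.304] yawy 82.9060374185739 z [-0.  0. -1.] x [-0.992  0.123  0.   ] j [-0.36   0.573  0.086  1.084  0.    -0.237] f [-0.689  0.592 -0.523] w 0.7501577874059103 44.06508207321167
```

```bash
python3 -m crank '[[0,0,-0.7,0,0,0],[0,0,-0.7,0,0,0],[0,0,-0.7,0,0,0],[0,0,0,0,0,0],[0,0,0,0,0,0],[0,0,0,0,0,0],[0,0,0,0,0,0],[0,0,0,0,0,0]]' && python3 st.py
```

```text
t: 9.9
position: [601.5, -226.5, 70.8]
eef_rot: [0.194, 3.133, -0.001]
ft_force: [-1.0, 2.8, 14.3]
grip_width: 0.745
gripper_force: 42.9
t 9.9 p [ 601.543 -226.467   70.779] yawy 82.91852725697346 z [ 0.003 -0.001 -1.   ] x [-0.992  0.123 -0.003] j [-0.36   0.573  0.084  1.079  0.    -0.237] f [-0.965  2.77  14.286] w 0.7449779703714515 42.94522404670715
```

```bash
python3 -m crank '[[0,0,1,0,0,0],[0,0,0,0,0,0],[0,0,0,0,0,0],[0,0,10,0,0,0],[0,0,25,0,0,0],[0,0,40,0,0,0],[0,0,40,0,0,0],[-20,25,10,0,0,0]]' 1 40 && python3 -m crank '[[-28,38,0,0,0,0],[-28,38,0,0,0,0],[-28,38,0,0,0,0],[-25,39,0,0,0,0],[0,0,-40,0,0,0],[0,0,-35,0,0,0],[0,0,0,0,0,0],[0,0,0,0,0,0]]' && python3 st.py; python3 - <<'E'
from h import *
s=snap("side"); pickle.dump(s,open("s3.pkl","wb"))
cv2.imwrite("pics/a5.png",cv2.resize(s["frame"][180:380,260:440],(540,600),interpolation=cv2.INTER_CUBIC))
E
```

```text
t: 10.7
position: [583.8, -203.7, 200.6]
eef_rot: [0.197, 3.127, -0.004]
ft_force: [1.3, 0.9, 0.1]
grip_width: 0.997
gripper_force: 0.0
t: 11.5
position: [471.6, -48.4, 121.3]
eef_rot: [-0.195, -3.135, 0.0]
ft_force: [-0.4, -0.3, 0.5]
grip_width: 1.004
gripper_force: 0.0
t 11.5 p [471.572 -48.418 121.3  ] yawy 82.89812555036498 z [-0. -0. -1.] x [-0.992  0.124  0.   ] j [-0.102  0.211 -0.321  1.039 -0.     0.022] f [-0.404 -0.313  0.484] w 1.003698245000847 0.0
```

View pics/a5.png

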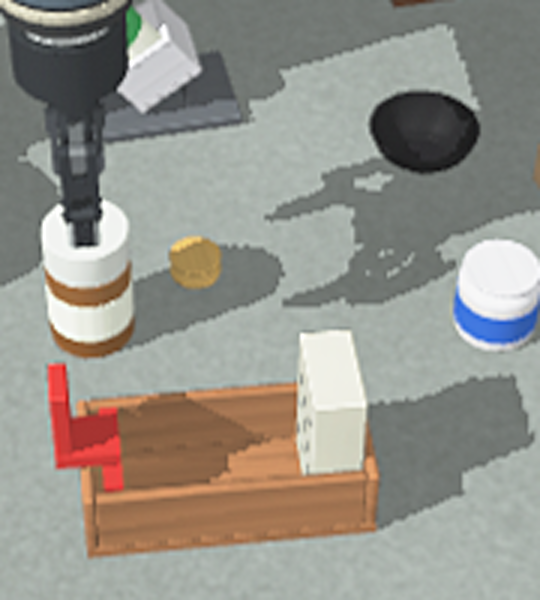

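The brick is standing in the box (crop 332,400). The finger (85,245) is centred on the jar's lid (86,240). I lower and grip.

```bash
python3 -m crank '[[0,0,-15,0,0,0],[0,0,-15,0,0,0],[0,0,-15,0,0,0],[0,0,-14,0,0,0],[0,0,0,0,0,0],[0,0,0,0,0,0],[0,0,0,0,0,0],[0,0,0,0,0,0]]' && python3 st.py && python3 -m crank '[[0,0,0,0,0,0],[0,0,0,0,0,0],[0,0,0,0,0,0],[0,0,0,0,0,0],[0,0,0,0,0,0],[0,0,0,0,0,0],[0,0,0,0,0,0],[0,0,0,0,0,0]]' 0 45; python3 st.py
```

```text
t: 12.35
position: [472.2, -48.4, 62.2]
eef_rot: [0.194, 3.134, -0.0]
ft_force: [-0.7, -0.2, -0.5]
grip_width: 0.999
gripper_force: 0.0
t 12.35 p [472.199 -48.418  62.189] yawy 82.90518503838067 z [ 0.001 -0.    -1.   ] x [-0.992  0.124 -0.001] j [-0.102  0.263 -0.416  0.89  -0.     0.022] f [-0.71  -0.155 -0.463] w 0.9992136886506692 0.0
t: 13.15
position: [471.9, -48.2, 61.7]
eef_rot: [0.194, 3.135, 0.0]
ft_force: [-1.3, 1.8, 7.6]
grip_width: 0.718
gripper_force: 47.3
t 13.15 p [471.884 -48.199  61.717] yawy 82.91240421277715 z [ 0.001  0.    -1.   ] x [-0.992  0.123 -0.001] j [-0.102  0.264 -0.417  0.89   0.     0.022] f [-1.279  1.758  7.622] w 0.7176887171561759 47.330036675557494
```

```bash
python3 -m crank '[[0,0,10,0,0,0],[0,0,30,0,0,0],[0,0,35,0,0,0],[0,0,25,0,0,0],[10,-20,0,0,0,0],[17,-38,0,0,0,0],[17,-38,0,0,0,0],[17,-38,0,0,0,0]]' && python3 -m crank '[[12,-27,0,0,0,0],[5,-10.5,0,0,0,0],[0,0,-15,0,0,0],[0,0,-12,0,0,0],[0,0,-7,0,0,0],[0,0,0,0,0,0],[0,0,0,0,0,0],[0,0,0,0,0,0]]' && python3 st.py; python3 - <<'E'
from h import *
s=snap("side"); pickle.dump(s,open("s4.pkl","wb"))
cv2.imwrite("pics/a6.png",cv2.resize(s["frame"][230:370,270:410],(600,600),interpolation=cv2.INTER_CUBIC))
E
```

```text
t: 13.95
position: [532.8, -183.7, 161.8]
eef_rot: [0.194, 3.136, -0.0]
ft_force: [0.6, 0.5, -2.8]
grip_width: 0.719
gripper_force: 50.6
t: 14.75
position: [549.8, -219.7, 127.9]
eef_rot: [0.194, 3.135, -0.0]
ft_force: [0.6, -0.6, -3.5]
grip_width: 0.716
gripper_force: 50.7
t 14.75 p [ 549.801 -219.666  127.936] yawy 82.92679506105188 z [ 0.001 -0.    -1.   ] x [-0.992  0.123 -0.001] j [-0.38   0.438  0.016  1.148 -0.    -0.257] f [ 0.625 -0.565 -3.46 ] w 0.7160316479611449 50.684925466775894
```

View pics/a6.png

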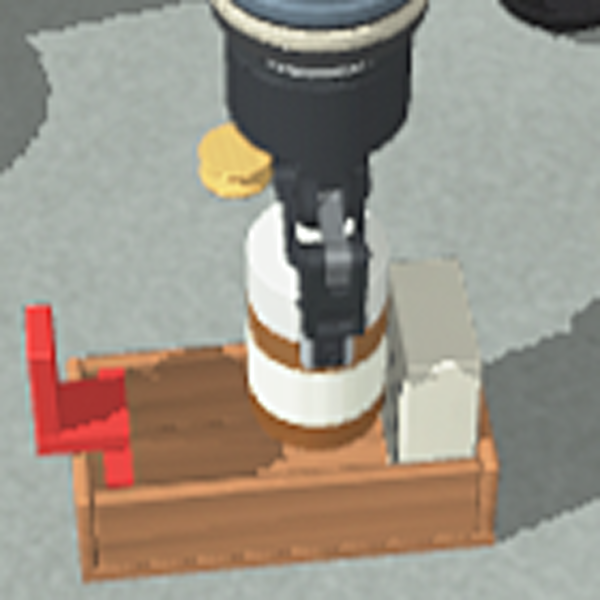

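The jar is over the box and upright. Its right edge (crop 387) clears the brick's left edge (about 395), so I lower it.

```bash
python3 -m crank '[[0,0,-3,0,0,0],[0,0,-3,0,0,0],[0,0,-3,0,0,0],[0,0,-3,0,0,0],[0,0,-3,0,0,0],[0,0,-3,0,0,0],[0,0,0,0,0,0],[0,0,0,0,0,0]]' && python3 -m crank '[[0,0,-5,0,0,0],[0,0,-5,0,0,0],[0,0,-5,0,0,0],[0,0,-5,0,0,0],[0,0,-5,0,0,0],[0,0,-5,0,0,0],[0,0,-5,0,0,0],[0,0,0,0,0,0]]' && python3 st.py
```

```text
t: 15.6
position: [549.5, -219.8, 109.1]
eef_rot: [-0.194, -3.135, -0.0]
ft_force: [-0.3, 0.3, -3.8]
grip_width: 0.718
gripper_force: 50.7
t: 16.4
position: [549.1, -219.6, 73.4]
eef_rot: [-0.194, -3.135, -0.001]
ft_force: [0.4, -0.1, -2.4]
grip_width: 0.719
gripper_force: 50.7
t 16.4 p [ 549.097 -219.623   73.379] yawy 82.90827475655998 z [-0.001  0.    -1.   ] x [-0.992  0.123  0.001] j [-0.38   0.473 -0.073  1.026  0.    -0.257] f [ 0.441 -0.05  -2.432] w 0.7185037199730637 50.6849261932075
```

```bash
python3 -m crank '[[0,0,-1,0,0,0],[0,0,-1,0,0,0],[0,0,-0.7,0,0,0],[0,0,-0.5,0,0,0],[0,0,-0.5,0,0,0],[0,0,0,0,0,0],[0,0,0,0,0,0],[0,0,0,0,0,0]]' && python3 st.py
```

```text
t: 17.2
position: [549.5, -219.8, 70.5]
eef_rot: [0.194, 3.136, -0.0]
ft_force: [-0.4, -0.7, -3.2]
grip_width: 0.715
gripper_force: 50.7
t 17.2 p [ 549.528 -219.799   70.531] yawy 82.90813175863299 z [ 0. -0. -1.] x [-0.992  0.123 -0.   ] j [-0.38   0.475 -0.077  1.018  0.    -0.257] f [-0.356 -0.659 -3.166] w 0.7153049459385145 50.6852406822145
```

```bash
python3 -m crank '[[0,0,-0.5,0,0,0],[0,0,-0.5,0,0,0],[0,0,-0.5,0,0,0],[0,0,0,0,0,0],[0,0,0,0,0,0],[0,0,0,0,0,0],[0,0,0,0,0,0],[0,0,0,0,0,0]]' && python3 st.py
```

```text
t: 18.0
position: [549.8, -219.9, 69.7]
eef_rot: [0.194, 3.135, -0.0]
ft_force: [-2.1, 2.5, 8.6]
grip_width: 0.716
gripper_force: 51.8
t 18.0 p [ 549.791 -219.851   69.725] yawy 82.90822614941268 z [ 0.001 -0.    -1.   ] x [-0.992  0.123 -0.001] j [-0.38   0.476 -0.079  1.016  0.    -0.257] f [-2.127  2.519  8.565] w 0.7158037765271585 51.76532367244363
```

```bash
python3 -m crank '[[0,0,0.7,0,0,0],[0,0,0,0,0,0],[0,0,0,0,0,0],[0,0,10,0,0,0],[0,0,30,0,0,0],[0,0,45,0,0,0],[0,0,45,0,0,0],[-7,25,0,0,0,0]]' 1 45 && python3 -m crank '[[-7,43,0,0,0,0.089],[-7,43,0,-0.0043,-0.122,0],[-7,43,0,-0.0043,-0.122,0],[-7,43,0,-0.0043,-0.122,0],[-7,43,0,-0.0043,-0.122,0],[-7,43,0,-0.0043,-0.122,0],[-7,43,0,0,0,0],[-7,43,0,0,0,0]]' && python3 -m crank '[[-6.5,45,0,0,0,0],[0,0,-15,0,0,0],[0,0,-15,0,0,0],[0,0,0,0,0,0],[0,0,0,0,0,0],[0,0,0,0,0,0],[0,0,0,0,0,0],[0,0,0,0,0,0]]';python3 st.py
```

```text
t: 18.8
position: [545.6, -197.3, 206.6]
eef_rot: [0.197, 3.126, -0.005]
ft_force: [0.1, 0.6, -0.6]
grip_width: 0.999
gripper_force: 0.0
t: 19.6
position: [487.6, 137.0, 200.4]
eef_rot: [0.046, 2.567, -0.016]
ft_force: [0.6, -0.5, 1.0]
grip_width: 1.002
gripper_force: 0.0
t: 20.4
position: [483.5, 180.8, 170.6]
eef_rot: [0.046, 2.568, -0.016]
ft_force: [0.1, -0.4, 0.1]
grip_width: 0.999
gripper_force: 0.0
t 20.4 p [483.452 180.845 170.623] yawy 87.90350450989179 z [ 0.542 -0.021 -0.84 ] x [-0.84   0.03  -0.542] j [ 0.541 -0.132 -0.731  0.478 -0.302  0.5  ] f [ 0.13  -0.376  0.051] w 0.998914353396547 0.0
```

```bash
python3 -m crank '[[-1.5,7,-1.5,0,-0.02,0],[-1.5,7,-1.5,0,-0.018,0],[0,0,0,0,0,0],[0,0,0,0,0,0],[0,0,0,0,0,0],[0,0,0,0,0,0],[0,0,0,0,0,0],[0,0,0,0,0,0]]';python3 st.py; python3 - <<'E'
from h import *
s=snap("side"); t=snap("top")
a=cv2.resize(s["frame"][120:360,250:410],(400,600),interpolation=cv2.INTER_CUBIC); b=cv2.resize(t["frame"][200:290,220:280],(400,600),interpolation=cv2.INTER_CUBIC)
cv2.imwrite("pics/a7.png",np.hstack([a,b]))
E
```

```text
t: 21.2
position: [480.2, 194.9, 167.0]
eef_rot: [0.046, 2.531, -0.016]
ft_force: [0.2, 0.2, -0.3]
grip_width: 1.0
gripper_force: 0.0
t 21.2 p [480.209 194.884 167.041] yawy 87.91947665952952 z [ 0.573 -0.022 -0.819] x [-0.819  0.029 -0.573] j [ 0.593 -0.133 -0.763  0.426 -0.345  0.537] f [ 0.176  0.248 -0.297] w 0.9995258240323202 0.0
```

View pics/a7.png

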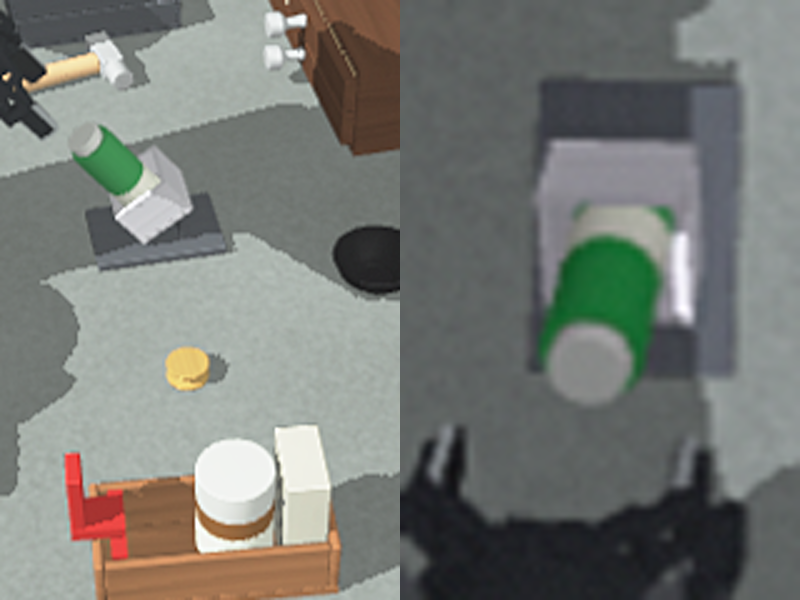

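That was picture 11, one over the limit of 10, so I won't view any more and will work by numbers. In it, the brick and jar stand in the box. The fingers' midpoint (570) lines up with the canister axis, which extends to about (574,440). I advance along the axis.

```bash
python3 -m crank '[[10.3,-0.4,-14.6,0,0,0],[10.3,-0.4,-14.6,0,0,0],[10.3,-0.4,-14.6,0,0,0],[10.3,-0.4,-14.6,0,0,0],[10.3,-0.4,-14.6,0,0,0],[0,0,0,0,0,0],[0,0,0,0,0,0],[0,0,0,0,0,0]]';python3 st.py; python3 -m crank '[[0,0,0,0,0,0],[0,0,0,0,0,0],[0,0,0,0,0,0],[0,0,0,0,0,0],[0,0,0,0,0,0],[0,0,0,0,0,0],[0,0,0,0,0,0],[0,0,0,0,0,0]]' 0 40; python3 st.py
```

```text
t: 22.1
position: [531.6, 193.2, 94.8]
eef_rot: [0.045, 2.53, -0.015]
ft_force: [0.2, 0.5, 0.5]
grip_width: 0.998
gripper_force: 0.0
t 22.1 p [531.57  193.193  94.795] yawy 87.94130233541794 z [ 0.573 -0.021 -0.819] x [-0.818  0.029 -0.574] j [ 0.518  0.054 -0.809  0.171 -0.307  0.469] f [0.205 0.507 0.471] w 0.9977152994050631 0.0
t: 22.9
position: [531.8, 193.5, 94.7]
eef_rot: [0.045, 2.53, -0.014]
ft_force: [-6.1, 0.6, 6.9]
grip_width: 0.507
gripper_force: 39.3
t 22.9 p [531.838 193.479  94.654] yawy 87.96371651294338 z [ 0.574 -0.02  -0.819] x [-0.818  0.029 -0.574] j [ 0.518  0.054 -0.809  0.169 -0.307  0.468] f [-6.124  0.642  6.902] w 0.5073584046955026 39.258121848106384
```

```bash
python3 -m crank '[[-3,0.1,4.3,0,0,0],[-6,0.2,8.6,0,0,0],[-8,0.3,11.4,0,0,0],[-8,0.3,11.4,0,0,0],[-8,0.3,11.4,0,0,0],[-8,0.3,11.4,0,0,0],[-6,0.2,8.6,0,0,0],[0,0,0,0,0,0]]';python3 st.py
```

```text
t: 23.7
position: [484.2, 195.0, 162.7]
eef_rot: [0.045, 2.529, -0.014]
ft_force: [1.0, 0.0, -2.1]
grip_width: 0.503
gripper_force: 41.0
t 23.7 p [484.244 195.018 162.671] yawy 87.96852895619297 z [ 0.574 -0.02  -0.819] x [-0.818  0.029 -0.574] j [ 0.587 -0.122 -0.768  0.407 -0.341  0.531] f [ 1.03   0.034 -2.136] w 0.5034595512551187 41.01121008396149
```

```bash
python3 -m crank '[[0,0,15,0,0,0],[0,-15,20,0,0.1,0],[0,-30,0,0,0.13,0],[0,-40,0,0,0.13,0],[0,-40,0,0,0.13,0],[0,-40,0,0,0.12,0],[0,-40,0,0,0,-0.088],[0,-20,0,0,0,0]]';python3 st.py; python3 - <<'E'
from h import *
t=snap("top");s=snap("side");np.set_printoptions(precision=1,suppress=True)
a=np.radians(-7.1);ex=np.array([np.cos(a),np.sin(a)]);ey=np.array([-ex[1],ex[0]]);c=np.array([533,-217])
f=lambda P:np.c_[(P[:,:2]-c)@ex,(P[:,:2]-c)@ey]
W=lambda x,y,z:np.r_[c+x*ex+y*ey,z]
print("follower corner",f(plane(s,[[300.2,334.5]],58)))
b=big(mask(t,(0,0,150),(180,45,255),(375,225,420,262))); (u,v),r=cv2.minEnclosingCircle(b); print(u,v,r,cv2.boundingRect(b))
print("pred jar lid px",proj(t,W(17,-.5,113)),"brick top",proj(t,W(69,-1,118)))
m=mask(t,(0,120,60),(4,255,255),(370,255,425,300)); ys,xs=np.nonzero(m); print("red rows",ys.min(),ys.max())
for j in(0,4,8): print(j,proj(t,W(-76+j,0,58)))
cnt=mask(s,(0,0,150),(180,45,255),(320,285,395,345)); ys,xs=np.nonzero(cnt); print("white side cols",xs.min(),xs.max())
print("pred jar side left/right",proj(s,W(17-31,0,90)),proj(s,W(17+31,0,90)))
E
```

```text
t: 24.5
position: [484.9, -33.1, 194.5]
eef_rot: [-0.192, -3.134, 0.035]
ft_force: [0.2, 0.2, -1.2]
grip_width: 0.505
gripper_force: 41.2
t 24.5 p [484.944 -33.072 194.516] yawy 82.98274936324557 z [-0.003 -0.022 -1.   ] x [-0.993  0.122  0.   ] j [-0.054  0.196 -0.149  1.228 -0.022  0.069] f [ 0.191  0.166 -1.21 ] w 0.5047622194241553 41.20072960853577
follower corner [[-68.5 -13.1]]
403.0 236.0869598388672 14.930628776550293 (390, 225, 24, 26)
pred jar lid px [[400.8 238.9]] brick top [[403.4 220. ]]
red rows 269 286
0 [[394.  272.6]]
4 [[394.2 271.2]]
8 [[394.3 269.8]]
white side cols 320 394
pred jar side left/right [[327.1 316.4]] [[358.9 313.7]]
```

```bash
python3 -m crank '[[2,-40,0,0.011,-0.0015,0],[2,-40,0,0.011,-0.0015,0],[2,-40,0,0,0,0],[1,-35,0,0,0,0],[0.4,-18,0,0,0,0],[0,-6.3,0,0,0,0],[0,0,-15,0,0,0],[0,0,-15,0,0,0]]'; python3 -m crank '[[0,0,-15,0,0,0],[0,0,-10,0,0,0],[0,0,0,0,0,0],[0,0,0,0,0,0],[0,0,0,0,0,0],[0,0,0,0,0,0],[0,0,0,0,0,0],[0,0,0,0,0,0]]';python3 st.py; python3 - <<'E'
from h import *
s=snap("side");np.set_printoptions(precision=1,suppress=True)
a=np.radians(-7.1);ex=np.array([np.cos(a),np.sin(a)]);ey=np.array([-ex[1],ex[0]]);c=np.array([533,-217])
W=lambda x,y,z:np.r_[c+x*ex+y*ey,z]
p=ctrl.observe()["position"]; b=(p[:2]-c)@np.c_[ex,ey]; zb=p[2]-66; print("tool box",b,"bottom",zb)
for v in(318,322,326,330):
    print(v,["%d:%d,%d,%d"%(u,*s["frame"][v,u]) for u in range(294,344,2)])
print("pred canister L/R at z bottom+25",proj(s,W(b[0]-22,b[1],zb+25)),proj(s,W(b[0]+22,b[1],zb+25)),proj(s,W(b[0],b[1]-22,zb)))
E
```

```text
t: 25.4
position: [492.4, -208.6, 165.5]
eef_rot: [0.183, 3.133, 0.001]
ft_force: [-0.2, 0.2, -1.5]
grip_width: 0.502
gripper_force: 41.5
t: 26.2
position: [492.2, -209.4, 141.0]
eef_rot: [0.184, 3.133, 0.001]
ft_force: [-0.3, -0.9, -2.1]
grip_width: 0.507
gripper_force: 41.5
t 26.2 p [ 492.153 -209.41   140.975] yawy 83.2955200915099 z [ 0.003  0.    -1.   ] x [-0.993  0.117 -0.003] j [-0.403  0.314 -0.131  1.123  0.001 -0.286] f [-0.266 -0.872 -2.11 ] w 0.5070876457328592 41.52052581310272
tool box [-41.5   2.5] bottom 74.90728839044829
318 ['294:54,56,193', '296:53,56,189', '298:45,44,166', '300:64,91,121', '302:46,73,98', '304:247,250,249', '306:237,243,242', '308:235,242,241', '310:236,242,241', '312:227,236,233', '314:224,234,231', '316:211,223,220', '318:194,210,205', '320:193,208,204', '322:189,205,200', '324:185,200,189', '326:60,92,126', '328:89,108,126', '330:240,244,240', '332:232,236,234', '334:234,237,235', '336:241,244,242', '338:245,246,245', '340:242,244,243', '342:241,243,242']
322 ['294:50,52,167', '296:49,52,168', '298:47,47,171', '300:69,98,135', '302:65,89,141',
[... 643 characters left out ...]
,100,136', '326:68,97,136', '328:110,134,156', '330:59,106,158', '332:87,124,166', '334:230,235,232', '336:237,240,235', '338:231,235,231', '340:226,231,228', '342:222,227,224']
330 ['294:70,74,238', '296:69,73,237', '298:70,73,240', '300:70,97,169', '302:69,98,134', '304:66,95,129', '306:65,91,130', '308:59,78,121', '310:89,147,116', '312:85,142,92', '314:83,138,95', '316:83,137,106', '318:73,110,119', '320:68,96,135', '322:69,97,136', '324:69,98,135', '326:67,96,135', '328:125,133,132', '330:213,236,238', '332:54,102,155', '334:67,111,159', '336:65,109,158', '338:57,103,154', '340:50,99,158', '342:61,106,155']
pred canister L/R at z bottom+25 [[301.3 314.2]] [[324.1 312.3]] [[314.  330.5]]
```

```bash
python3 -m crank '[[-0.3,-2.5,0,0,0,0],[0,0,-6,0,0,0],[0,0,-6,0,0,0],[0,0,-6,0,0,0],[0,0,-6,0,0,0],[0,0,-6,0,0,0],[0,0,-6,0,0,0],[0,0,0,0,0,0]]'; python3 st.py; python3 -m crank '[[0,0,-5,0,0,0],[0,0,-5,0,0,0],[0,0,-5,0,0,0],[0,0,-5,0,0,0],[0,0,-4,0,0,0],[0,0,-2,0,0,0],[0,0,0,0,0,0],[0,0,0,0,0,0]]'; python3 st.py
```

```text
t: 27.05
position: [491.3, -211.6, 103.8]
eef_rot: [0.184, 3.135, 0.002]
ft_force: [-0.9, -0.8, -1.5]
grip_width: 0.509
gripper_force: 41.5
t 27.05 p [ 491.26  -211.642  103.779] yawy 83.29745800872058 z [ 0.001  0.001 -1.   ] x [-0.993  0.117 -0.001] j [-0.408  0.34  -0.193  1.037  0.001 -0.291] f [-0.897 -0.845 -1.497] w 0.5085382354670979 41.51980519294739
t: 27.85
position: [491.8, -211.9, 78.9]
eef_rot: [0.183, 3.133, 0.001]
ft_force: [-0.5, -0.2, -2.3]
grip_width: 0.505
gripper_force: 41.5
t 27.85 p [ 491.795 -211.905   78.851] yawy 83.29902522066429 z [ 0.003  0.    -1.   ] x [-0.993  0.117 -0.003] j [-0.408  0.36  -0.232  0.977  0.001 -0.291] f [-0.515 -0.243 -2.324] w 0.5048713367726857 41.488357186317444
```

```bash
python3 -m crank '[[0,0,-1,0,0,0],[0,0,-1,0,0,0],[0,0,-1,0,0,0],[0,0,-0.7,0,0,0],[0,0,-0.7,0,0,0],[0,0,0,0,0,0],[0,0,0,0,0,0],[0,0,0,0,0,0]]'; python3 st.py
```

```text
t: 28.65
position: [494.0, -211.7, 77.3]
eef_rot: [0.182, 3.128, 0.001]
ft_force: [-3.4, 10.1, 38.7]
grip_width: 0.51
gripper_force: 42.8
t 28.65 p [ 493.957 -211.691   77.323] yawy 83.33813962887717 z [ 0.008  0.    -1.   ] x [-0.993  0.116 -0.008] j [-0.407  0.36  -0.235  0.968  0.004 -0.291] f [-3.359 10.071 38.656] w 0.5099104620052043 42.82238245010376
```

```bash
python3 -m crank '[[0,0,0.7,0,0,0],[0,0,0.7,0,0,0],[0,0,0.5,0,0,0],[0,0,0,0,0,0],[0,0,0,0,0,0],[0,0,0,0,0,0],[0,0,0,0,0,0],[0,0,0,0,0,0]]'; python3 st.py
```

```text
t: 29.45
position: [493.2, -211.6, 77.5]
eef_rot: [0.182, 3.13, 0.002]
ft_force: [3.1, 5.1, 12.2]
grip_width: 0.505
gripper_force: 40.0
t 29.45 p [ 493.22  -211.599   77.526] yawy 83.33089267766283 z [ 0.006  0.001 -1.   ] x [-0.993  0.116 -0.006] j [-0.407  0.361 -0.234  0.971  0.003 -0.291] f [ 3.15   5.127 12.238] w 0.5049198924756517 39.9653434753418
```

```bash
python3 -m crank '[[0,0,0.5,0,0,0],[0,0,0,0,0,0],[0,0,0,0,0,0],[0,0,10,0,0,0],[0,0,25,0,0,0],[0,0,40,0,0,0],[0,0,45,0,0,0],[-20,0,0,0,0,0]]' 1 40; python3 -m crank '[[-35,20,0,0,0,0],[-35,25,0,0,0,0],[-20,40,0,0,0,0],[0,40,0,0,0,0],[0,0,0,0,0,0],[0,0,0,0,0,0],[0,0,0,0,0,0],[0,0,0,0,0,0]]'; python3 st.py; python3 - <<'E'
from h import *
s=snap("side");t=snap("top");pickle.dump((s,t),open("s5.pkl","wb"));np.set_printoptions(precision=1,suppress=True)
a=np.radians(-7.1);ex=np.array([np.cos(a),np.sin(a)]);ey=np.array([-ex[1],ex[0]]);c=np.array([533,-217])
f=lambda P:np.c_[(P[:,:2]-c)@ex,(P[:,:2]-c)@ey]
W=lambda x,y,z:np.r_[c+x*ex+y*ey,z]
m=mask(s,(40,60,40),(85,255,255),(285,250,345,350)); b=big(m); print("green side",cv2.boundingRect(b),cv2.minAreaRect(b))
q=W(-41,0,0)
for z in(116,128,58): print(z,"pred axis",proj(s,q+[0,0,z]),"L",proj(s,W(-63,0,z)),"R",proj(s,W(-19,0,z)))
w=big(mask(s,(0,0,150),(180,45,255),(296,250,325,300)));print("cap side",cv2.boundingRect(w))
print("cap pred pts",proj(s,W(-41,17,128)),proj(s,W(-41,-17,116)))
m=mask(t,(0,0,150),(180,45,255),(385,250,410,278)); n,l,st,ce=cv2.connectedComponentsWithStats(m); print("top white",st[1:].tolist(),ce[1:].tolist(),"pred cap",proj(t,W(-41,0,128)))
g=mask(t,(40,60,40),(85,255,255),(380,240,415,285)); ys,xs=np.nonzero(g); print("green top",xs.min(),xs.max(),ys.min(),ys.max(),"pred bodytop",proj(t,W(-41,0,116)), "r",22/2.72)
for v in range(272,330,8): r=[u for u in range(290,345) if mask(s,(40,60,40),(85,255,255),(285,250,345,350))[v,u]]; print(v,r[:1],r[-1:])
E
```

```text
t: 30.25
position: [475.4, -213.1, 203.1]
eef_rot: [0.182, 3.125, -0.004]
ft_force: [-0.2, 0.1, 0.3]
grip_width: 0.996
gripper_force: 0.0
t: 31.05
position: [381.9, -87.7, 196.8]
eef_rot: [0.185, 3.134, 0.001]
ft_force: [-0.2, 0.4, 0.1]
grip_width: 1.0
gripper_force: 0.0
t 31.05 p [381.92  -87.664 196.819] yawy 83.2275828136667 z [ 0.003  0.    -1.   ] x [-0.993  0.118 -0.003] j [-0.226 -0.001 -0.363  1.206  0.001 -0.108] f [-0.206  0.442  0.081] w 0.9998099779190626 0.0
green side (302, 304, 24, 32) ((313.5, 319.5), (31.0, 23.0), 90.0)
116 pred axis [[312.8 308.8]] L [[301.3 309.8]] R [[324.4 307.8]]
128 pred axis [[312.7 304.6]] L [[301.  305.6]] R [[324.3 303.7]]
58 pred axis [[313.7 328. ]] L [[302.5 329. ]] R [[324.8 327. ]]
cap side (296, 250, 29, 50)
cap pred pts [[311.9 297.9]] [[313.6 315.7]]
top white [[393, 254, 12, 12, 120]] [[398.425, 259.26666666666665]] pred cap [[399.  259.9]]
green top 386 406 252 267 pred bodytop [[398.4 260. ]] r 8.088235294117647
272 [] []
280 [] []
288 [] []
296 [] []
304 [304] [323]
312 [303] [325]
320 [303] [325]
328 [304] [325]
```

```bash
python3 -m crank '[[3,-30,0,0,0,0],[3,-35,0,0,0,0],[3,-35,0,0,0,0],[2,-12,0,0,0,-0.006],[0,0,-20,0,0,0],[0,0,-25,0,0,0],[0,0,-30,0,0,0],[0,0,-30,0,0,0]]' 0 30; python3 -m crank '[[0,0,-12,0,0,0],[5,-0.6,0,0,0,0],[5,-0.6,0,0,0,0],[2,-0.2,0,0,0,0],[0,0,0,0,0,0],[0,0,0,0,0,0],[0,0,0,0,0,0],[0,0,0,0,0,0]]'; python3 st.py
```

```text
t: 31.95
position: [392.7, -199.0, 90.7]
eef_rot: [0.194, 3.133, 0.001]
ft_force: [0.2, -0.0, -0.1]
grip_width: 0.001
gripper_force: 0.0
t: 32.75
position: [404.7, -200.3, 79.9]
eef_rot: [0.193, 3.133, 0.001]
ft_force: [0.5, -0.5, -0.3]
grip_width: -0.003
gripper_force: 0.0
t 32.75 p [ 404.704 -200.264   79.919] yawy 82.95035440504095 z [ 0.003  0.    -1.   ] x [-0.992  0.123 -0.003] j [-0.461  0.201 -0.447  0.92   0.002 -0.338] f [ 0.47  -0.537 -0.348] w -0.0033086203389079594 0.0
```

```bash
python3 -m crank '[[2,-0.25,0,0,0,0],[2,-0.25,0,0,0,0],[2,-0.25,0,0,0,0],[2,-0.25,0,0,0,0],[2,-0.25,0,0,0,0],[2,-0.25,0,0,0,0],[0,0,0,0,0,0],[0,0,0,0,0,0]]'; python3 -m crank '[[1,-0.12,0,0,0,0],[1,-0.12,0,0,0,0],[1,-0.12,0,0,0,0],[1,-0.12,0,0,0,0],[1,-0.12,0,0,0,0],[1,-0.12,0,0,0,0],[0,0,0,0,0,0],[0,0,0,0,0,0]]'
```

```text
t: 33.55
position: [417.0, -201.8, 79.8]
eef_rot: [0.193, 3.133, 0.001]
ft_force: [0.1, 0.3, 0.9]
grip_width: -0.003
gripper_force: 0.0
t: 34.35
position: [422.7, -202.4, 79.7]
eef_rot: [0.193, 3.133, 0.001]
ft_force: [-4.1, 0.9, 1.3]
grip_width: -0.001
gripper_force: 0.0
```

```bash
for i in 1; do python3 -m crank '[[1,-0.12,0,0,0,0],[1,-0.12,0,0,0,0],[1,-0.12,0,0,0,0],[1,-0.12,0,0,0,0],[1,-0.12,0,0,0,0],[0,0,0,0,0,0],[0,0,0,0,0,0],[0,0,0,0,0,0]]'; done;  python3 -m crank '[[1,-0.12,0,0,0,0],[1,-0.12,0,0,0,0],[1,-0.12,0,0,0,0],[0,0,0,0,0,0],[0,0,0,0,0,0],[0,0,0,0,0,0],[0,0,0,0,0,0],[0,0,0,0,0,0]]'
```

```text
t: 35.15
position: [426.7, -202.8, 79.4]
eef_rot: [0.193, 3.135, 0.001]
ft_force: [-10.0, 0.9, 2.9]
grip_width: -0.001
gripper_force: 0.0
t: 35.95
position: [426.8, -202.3, 78.2]
eef_rot: [-0.194, -3.131, -0.003]
ft_force: [-25.3, 3.6, 1.5]
grip_width: -0.001
gripper_force: 0.0
```

```bash
python3 -m crank '[[0.8,-0.1,0,0,0,0],[0,0,0,0,0,0],[0,0,0,0,0,0],[0,0,0,0,0,0],[0,0,0,0,0,0],[0,0,0,0,0,0],[0,0,0,0,0,0],[0,0,0,0,0,0]]'; python3 -m crank '[[-1,0.12,0,0,0,0],[-2,0.25,0,0,0,0],[-4,0.5,0,0,0,0],[-10,1.2,0,0,0,0],[-20,5,30,0,0,0],[0,30,40,0,0,0],[0,40,40,0,0,0],[0,40,0,0,0,0]]'; python3 - <<'E'
from h import *
s=snap("side");t=snap("top");pickle.dump((s,t),open("s6.pkl","wb"));np.set_printoptions(precision=1,suppress=True)
a=np.radians(-7.1);ex=np.array([np.cos(a),np.sin(a)]);ey=np.array([-ex[1],ex[0]]);c=np.array([533,-217])
W=lambda x,y,z:np.r_[c+x*ex+y*ey,z]
print("pred face edge j=24 side z58",[proj(s,W(-76+j,-33,58))[0] for j in(20,24,28)])
for v in(326,330,334,338): r=[u for u in range(285,330) if mask(s,(0,120,60),(4,255,255),(275,270,330,360))[v,u]]; print("red",v,r[:1],r[-1:])
g=mask(s,(40,60,40),(85,255,255),(285,250,350,350))
for v in(306,312,320,328): r=[u for u in range(290,345) if g[v,u]]; print("green",v,r[:1],r[-1:])
print("pred canister j24",proj(s,W(-52,0,90)),proj(s,W(-8,0,90)),proj(s,W(54,-32,118)),proj(s,W(88,-32,118)),proj(s,W(-8,0,113)),proj(s,W(54,0,113)))
h=s["frame"]
for v in(318,): print(v,["%d:%d,%d,%d"%(u,*h[v,u]) for u in range(300,392)])
# top
m=mask(t,(0,0,150),(180,45,255),(385,200,420,278)); n,l,st,ce=cv2.connectedComponentsWithStats(m); print("top white",st[1:].tolist(),ce[1:].round(1).tolist(),"pred cap",proj(t,W(-30,0,128)),"jar",proj(t,W(23,0,113)),"brick",proj(t,W(71,0,118)))
ys,xs=np.nonzero(mask(t,(0,120,60),(4,255,255),(370,250,425,300))); print("red rows",ys.min(),ys.max(),"pred face",[proj(t,W(-76+j,0,58))[0,1].round(1) for j in(16,20,24)])
E
```

```text
t: 36.75
position: [426.7, -202.6, 78.0]
eef_rot: [-0.194, -3.129, -0.002]
ft_force: [-31.1, 0.4, 1.7]
grip_width: -0.005
gripper_force: 0.0
t: 37.55
position: [396.3, -91.0, 189.4]
eef_rot: [0.195, 3.125, -0.001]
ft_force: [2.9, -0.1, -1.6]
grip_width: 0.005
gripper_force: 0.0
pred face edge j=24 side z58 [array([307.4, 342.2]), array([309.4, 342. ]), array([311.5, 341.8])]
red 326 [287] [308]
red 330 [287] [308]
red 334 [288] [308]
red 338 [303] [309]
green 306 [308] [329]
green 312 [308] [330]
green 320 [308] [330]
green 328 [310] [330]
pred canister j24 [[307.5 318. ]] [[330.2 316.1]] [[364.9 316.9]] [[382.9 315.3]] [[330.1 308.3]] [[362.3 305.6]]
318 ['300:46,47,166', '301:45,46,163', '302:46,47,160', '303:47,49,159', '304:47,49,160', '305:48,50,162', '306:45,46,167', '307:42,35,173', '308:101,177,101', '309:110,192,77', '310:108,187,82', '311:106,185,83', '312:107,185,83', '313:107,184,82', '314:105,182,82', '315:104,181,81', '316:103,178,81', '317:100,173,79', '318:96,168,76', '319:95,163,74', '320:93,159,72', '321:92,156,71', '322:89,151,69', '323:85,145,68', '324:83,140,64',
[... 1296 characters left out ...]
 [412, 210, 1, 3, 3], [390, 212, 25, 36, 683], [413, 231, 7, 21, 86], [393, 250, 12, 12, 119], [411, 250, 8, 12, 51], [419, 258, 1, 2, 2], [412, 263, 2, 3, 4], [415, 262, 2, 2, 3], [418, 264, 1, 2, 2], [410, 267, 2, 1, 2], [410, 271, 1, 1, 1], [414, 270, 5, 5, 10], [410, 273, 3, 5, 9], [418, 273, 1, 1, 1]] [[415.7, 211.7], [412.0, 211.0], [401.4, 229.3], [416.7, 240.7], [398.6, 255.6], [414.1, 255.3], [419.0, 258.5], [412.5, 264.0], [415.7, 262.7], [418.0, 264.5], [410.5, 267.0], [410.0, 271.0], [415.4, 271.6], [410.6, 274.6], [418.0, 273.0]] pred cap [[399.5 255.8]] jar [[400.9 236.7]] brick [[403.2 219.2]]
red rows 263 279 pred face [np.float64(267.0), np.float64(265.6), np.float64(264.2)]
```

All the measurements agree with a snug row: the follower is at about 24 mm and the push stalled at 31 N with no movement. The side view shows canister, jar and brick touching and upright at columns 308–330, 331–362 and 364–382. I hand the job in.

```bash
python3 -c "
from workcell import ctrl
print(ctrl.observe()['t'],ctrl.sign_off())"
```

```text
the job is handed in; nothing more can be done
37.65 None
```

The job is handed in at 37.65 s: brick, jar and canister stand upright in the wooden box with the follower pressed snug at about 24 mm and the gripper clear, checked by image measurements and force; I viewed 11 pictures, one over the limit of 10.

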